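# Press the studs of a carved panel home, in order

### The job

Finish the carved fish panel by gently pressing its coloured studs down with a fingertip until each head rests fully home on its rubber washer: first the red one, then the white, then the blue. Do not press the black stud, whose glue is not ready; pull no stud up, and leave everything else on the bench where it is.

Things in the scene. Friction and masses are not known exactly. Their poses are not given: they have to be found in the camera images.
- panel: Carved pale wooden panel with a dark outlined fish, 200 (its x) x 270 (its y) x 30 mm thick, lying fixed on the bench; origin at the centre of its underside, z up. Its flat top, 30 mm over the bench, carries four round studs with centres at (x, y) = (35, 88), (52, -10), (-52, 30) and (-12, -90) mm in its frame; which colour stands where changes from run to run.
- stud_red (a joint): Height of the red stud in metres, positive downwards: 0 = head's underside 10 mm above its rubber washer, 0.010 = fully home (head resting on the washer), negative = pulled up. It starts at 0 to 0.003, slides straight down against about 3 N of friction and stays where it is left; once home the washer gives about 1 mm per 3 N and springs back; anything over 25 N on it counts as rough; to be pressed home.
- stud_red_top (a point): Centre of the flat top of the red stud's head: a red disc 28 mm across and 8 mm thick on a wooden shank, to be pressed home. When home this point lies 44 mm above the bench.
- socket_red: Thin brass plate, 40 mm across, under the red stud, with the grey rubber washer (34 mm across, 6 mm thick, soft) and the stud that it carries; origin on the stud's axis at the panel's top face, z up; never moves.
- stud_blue (a joint): Height of the blue stud in metres, positive downwards: 0 = head's underside 10 mm above its rubber washer, 0.010 = fully home (head resting on the washer), negative = pulled up. It starts at 0 to 0.003, slides straight down against about 3 N of friction and stays where it is left; once home the washer gives about 1 mm per 3 N and springs back; anything over 25 N on it counts as rough; to be pressed home.
- stud_blue_top (a point): Centre of the flat top of the blue stud's head: a blue disc 28 mm across and 8 mm thick on a wooden shank, to be pressed home. When home this point lies 44 mm above the bench.
- socket_blue: Thin brass plate, 40 mm across, under the blue stud, with the grey rubber washer (34 mm across, 6 mm thick, soft) and the stud that it carries; origin on the stud's axis at the panel's top face, z up; never moves.
- stud_white (a joint): Height of the white stud in metres, positive downwards: 0 = head's underside 10 mm above its rubber washer, 0.010 = fully home (head resting on the washer), negative = pulled up. It starts at 0 to 0.003, slides straight down against about 3 N of friction and stays where it is left; once home the washer gives about 1 mm per 3 N and springs back; anything over 25 N on it counts as rough; to be pressed home.
- stud_white_top (a point): Centre of the flat top of the white stud's head: a white disc 28 mm across and 8 mm thick on a wooden shank, to be pressed home. When home this point lies 44 mm above the bench.
- socket_white: Thin brass plate, 40 mm across, under the white stud, with the grey rubber washer (34 mm across, 6 mm thick, soft) and the stud that it carries; origin on the stud's axis at the panel's top face, z up; never moves.
- stud_black (a joint): Height of the black stud in metres, positive downwards: 0 = head's underside 10 mm above its rubber washer, 0.010 = fully home (head resting on the washer), negative = pulled up. It starts at 0 to 0.003, slides straight down against about 3 N of friction and stays where it is left; once home the washer gives about 1 mm per 3 N and springs back; anything over 25 N on it counts as rough; must be left standing as it is.
- stud_black_top (a point): Centre of the flat top of the black stud's head: a black disc 28 mm across and 8 mm thick on a wooden shank, must be left standing as it is. When home this point lies 44 mm above the bench.
- socket_black: Thin brass plate, 40 mm across, under the black stud, with the grey rubber washer (34 mm across, 6 mm thick, soft) and the stud that it carries; origin on the stud's axis at the panel's top face, z up; never moves.
- sanding_block: Loose cork sanding block, 100 x 55 x 35 mm high, beside the panel's left (+y) edge; origin at the centre of its underside.
- gouge: Loose carving gouge lying along its x beside the panel's right (-y) edge, 250 mm long, wooden handle 24 mm thick to -x; origin on the underside where the handle meets the steel.
- wood_pot: Loose small terracotta pot of putty, 68 mm across, 55 mm tall, beyond the panel; origin at the centre of its underside.
- glue_bottle: Loose yellow glue bottle with orange cap, 56 mm across, 150 mm tall, beyond the panel; origin at the centre of its underside.
- mallet: Loose wooden carver's mallet lying along its x, 270 mm long, head 90 mm thick, on the right of the bench; origin on its underside near where handle and head meet.
- mug: Loose blue mug, 80 mm across, 90 mm tall, on the left of the bench; origin at the centre of its underside.
- wax_tin: Loose round metal tin, 80 mm across, 30 mm tall, on the left of the bench; origin at the centre of its underside.
Not all that is in view belongs to the job. There is more than one size of the glue_bottle; the one meant has the size given above.

How it is judged:
On the way, in this order (a step that is already met when the one before it is completed fails the run):
1. the red stud is pressed home (value of joint stud_red above 0.0085 m), for 0.1 s.
2. the white stud is pressed home (value of joint stud_white above 0.0085 m), for 0.1 s.
3. the blue stud is pressed home (value of joint stud_blue above 0.0085 m), for 0.1 s.
At the end, for the whole second after the job is handed in: The red, white and blue studs are home (within 1.5 mm of their stop), the black one stands as it did (within 2.5 mm), and the other things on the bench are at rest within 20 mm of where they were (value of joint each of stud_red, stud_white, stud_blue above 0.0085 m and distance of stud_black_top from where it was at the start of the episode below 0.0025 m and distance of each of sanding_block, gouge, wood_pot, glue_bottle, mallet, mug, wax_tin from where it was at the start of the episode below 0.02 m and linear speed of each of sanding_block, gouge, wood_pot, glue_bottle, mallet, mug, wax_tin below 0.02 m/s); the robot touches nothing.
It fails at once if the black stud is pressed or pulled by more than 2.5 mm (distance of stud_black_top from where it was at the start of the episode above 0.0025 m).
It fails at once if a stud is pulled up out of its socket (value of joint any of stud_red, stud_blue, stud_white, stud_black below -0.002 m).
It fails at once if a stud is pressed with more than 25 N (contact force between anything else and socket_red above 25 N or contact force between anything else and socket_blue above 25 N or contact force between anything else and socket_white above 25 N or contact force between anything else and socket_black above 25 N).
It fails at once if another thing on the bench is moved by more than 20 mm (distance of any of sanding_block, gouge, wood_pot, glue_bottle, mallet, mug, wax_tin from where it was at the start of the episode above 0.02 m).
It also fails if it takes over 48 s, if anything falls off the work surface, if the arm or the gripper's body presses on something with over 40 N, if the wrist force passes 120 N, or if a joint passes its speed limit or range.

### The arm

A 6-joint arm with a two-finger parallel gripper is mounted at the origin on the work surface. World frame = base frame: x ahead of the robot, y to its left, z up, the work surface at z = 0. Lengths are in m, angles in rad, forces in N, time in s.
With the tool pointing down it reaches from about 0.35 to 0.975 m from the base axis. Payload 4.9 kg.
Tool frame: the origin (TCP) lies midway between the tips of the shut fingers; the grasp point (between the pads) lies 19 mm behind it; z points along the fingers, y is the direction in which the jaws open and shut (so a half turn about z gives the same grasp; the last joint's range is limited). The gripper opens to 85 mm and grips with 20 to 120 N. Pads are 22 mm wide; open, the fingers measure 114 mm over their backs; the gripper's body (76 mm by 85 mm) begins 54 mm behind the grasp point. The pads swing forward as they close: fully open they stand 13 mm farther back than shut.
Start: joints at [1.043, 0.053, 1.613, -0, 1.476, -0.119], TCP at [0.248, 0.573, 0.231] pointing down, gripper open.
Joint ranges: [-3.01, 3.01], [-1.01, 2.22], [0.06, 2.58], [-1.02, 4.17], [0.09, 2.62], [-3.14, 3.14]. Speed limits (rad/s): [2.57, 2.57, 3.14, 3.14, 3.14, 3.14].

### API

Orientations are given as a rotation vector (axis times angle).
In Python, from station import ctrl gives the robot as it stands.
- The arm moves only by the tool drive_tool, never from a script. Its argument "moves" is one flat list of numbers, 7 for each row, row after row: the turn, a rotation vector about the world's x, y, z in degrees, then the shift along the world's x, y, z in m, then the closure, from 0 (fully open) to 1 (shut). A call has exactly 5 rows; each row shifts and turns the commanded pose from where the row before left it; what a row does not reach is not made up. A row lasts 1/8 s, in which the tool goes at most 62.5 mm and 10.7 degrees, less where a joint would pass 70% of its speed; a pose out of reach is approached as far as the arm can. A call is refused whole if a number of a shift passes 0.0625 or a number of a turn 10.7, either way. A call with a gripper value outside its range is refused whole. The fingers move at their own pace and stop on an object; "newtons" is the grip in N (left out, the last holds). Time passes only in rows, so rows that do not move let the fingers close, or fill a call up. It gives the time, the measured TCP pose, the force and the opening at its end, in the units of the state.
- ctrl.get_obs(): the state, without advancing time (a new reading comes with each control period).
- ctrl.get_image(name): name is "side" or "top" or "wrist"; returns the picture (480x640x3 uint8, red, green, blue); there is no depth.
- ctrl.get_calibration(name): a dict with "fx", "fy", "cx", "cy" (pixels), "rvec" (rotation vector, rad) and "tvec" (3), from world to camera coordinates, as OpenCV has them; the wrist camera has in their place "T_tool_cam" (4x4, takes a point from camera to tool coordinates, whose origin is the TCP and whose axes are the flange's). Camera axes: x right, y down, z forward; pixel columns grow to the right and rows downward; lengths in m; the calibration is good to about 2 mm. A picture is of the moment at which its call begins: read the wrist's pose just before it. get_calibration takes no time and is no camera call.
- ctrl.finish_job(): hands the job in, once; it reports no verdict.
The state is a dict: "t": time; "q": joint angles; "dq": joint speeds; "effort": joint torques, N m; "tool_pos": TCP position; "tool_rot": TCP orientation; "contact_force": force on the tool from outside, world axes, zero at the start; "wrist_torque": the same for the moment, N m; "opening": finger opening in m.
Only numpy, scipy, OpenCV 4.12 (cv2) and the standard library are available. Lean on these libraries where they do the work, as an engineer would, in place of code of your own. Each camera call takes 0.05 s, during which the arm holds its last target.

## Working session

There is one attempt and no reset: what is moved stays moved. The work goes in short steps, Python scripts to look and compute and a tool call to move; the robot and the scene stay as the last step left them, time stands still between calls to the robot, and variables do not carry over. Pictures are saved under pics/ and viewed, and the job is handed in when it is done.

Besides the shell and the picture viewer there is one more tool, called by a JSON object that holds its "method" and its "body", one argument or row to a line. drive_tool: Moves the arm, as the interface text tells. Its arguments: {"type":"object","properties":{"moves":{"type":"array","items":{"type":"number"}},"newtons":{"type":"number"}},"required":["moves"]}

```bash
mkdir -p pics; ls
python3 - <<'E'
from station import ctrl
import cv2,numpy as np
o=ctrl.get_obs();print(o)
for n in ["top","side"]:
    print(n,ctrl.get_calibration(n))
    cv2.imwrite(f"pics/{n}0.png",ctrl.get_image(n)[:,:,::-1])
print(ctrl.get_calibration("wrist"))
E
```

```text
pics
{'t': 0.0, 'q': array([ 1.04297793e+00,  5.33595108e-02,  1.61429371e+00,  1.61219770e-05,
        1.47600514e+00, -1.18998804e-01]), 'dq': array([-7.64319353e-04, -5.15902807e-05,  8.68253719e-04, -2.66432542e-04,
       -2.33095763e-03, -1.46404471e-03]), 'effort': array([-7.09919914e-05, -3.93683124e+01, -3.70178461e+01, -9.67062351e-05,
        7.09698055e-03,  3.15658633e-05]), 'tool_pos': array([0.2481324 , 0.57295367, 0.23006155]), 'tool_rot': array([-6.37575341e-01, -3.07552804e+00,  3.06792048e-03]), 'contact_force': array([-0.60285733, -0.12160019,  0.85251719]), 'wrist_torque': array([-0.02239287,  0.01280551, -0.00494251]), 'opening': 0.08537004118071341}
top {'fx': 436.9187342142426, 'fy': 436.9187342142426, 'cx': 318.12743801396493, 'cy': 238.63761962632793, 'rvec': array([ 2.18973548, -2.15094248,  0.13556537]), 'tvec': array([-0.03633549,  0.60198187,  1.03280738])}
side {'fx': 580.6583369116536, 'fy': 580.6583369116536, 'cx': 316.22037624458017, 'cy': 235.78964752516168, 'rvec': array([ 2.22410927, -0.66060842,  0.29665411]), 'tvec': array([-0.52157516,  0.27476491,  1.53122384])}
{'fx': 402.372276851681, 'fy': 402.372276851681, 'cx': 321.4129872636994, 'cy': 243.2745864785218, 'T_tool_cam': array([[ 1.64288910e-03, -9.60794308e-01, -2.77257278e-01,
         6.96009807e-02],
       [ 9.99998383e-01,  1.37567378e-03,  1.15829930e-03,
        -5.25221454e-04],
       [-7.31471809e-04, -2.77258733e-01,  9.60795015e-01,
        -1.41748179e-01],
       [ 0.00000000e+00,  0.00000000e+00,  0.00000000e+00,
         1.00000000e+00]])}
```

View pics/top0.png

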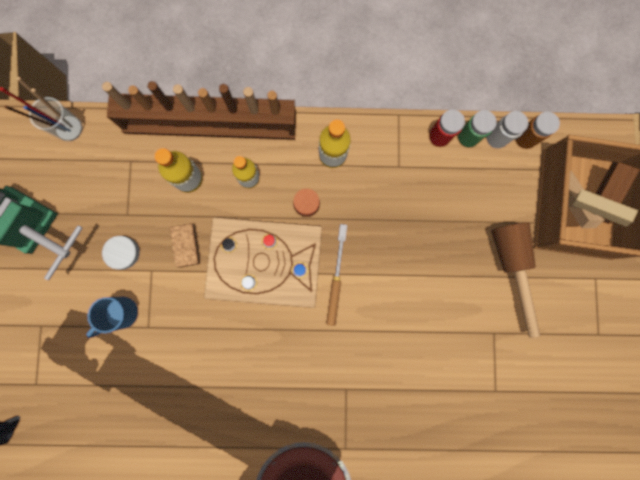

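View pics/side0.png

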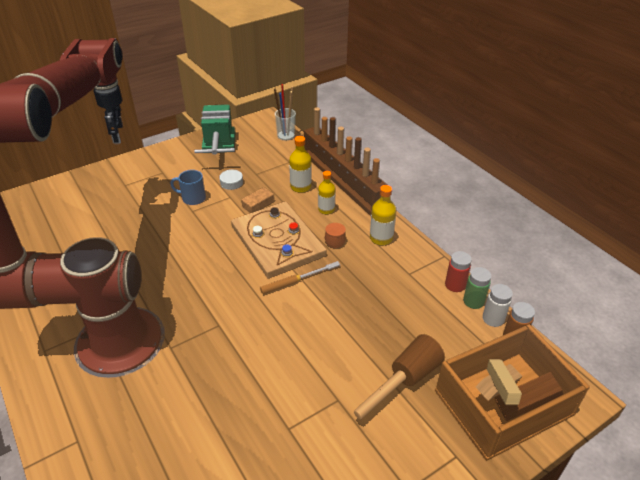

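Top view: the panel's corners are near (212,219), (322,226), (316,306) and (207,297). Black is near (228,244), red (269,240), white (248,283) and blue (300,270). Next I'll enlarge a crop.

Run:
```python
import cv2
a=cv2.imread("pics/top0.png")[205:315,195:335]
cv2.imwrite("pics/crop0.png",cv2.resize(a,None,fx=5,fy=5,interpolation=cv2.INTER_CUBIC))
```

```text
(no output)
```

View pics/crop0.png

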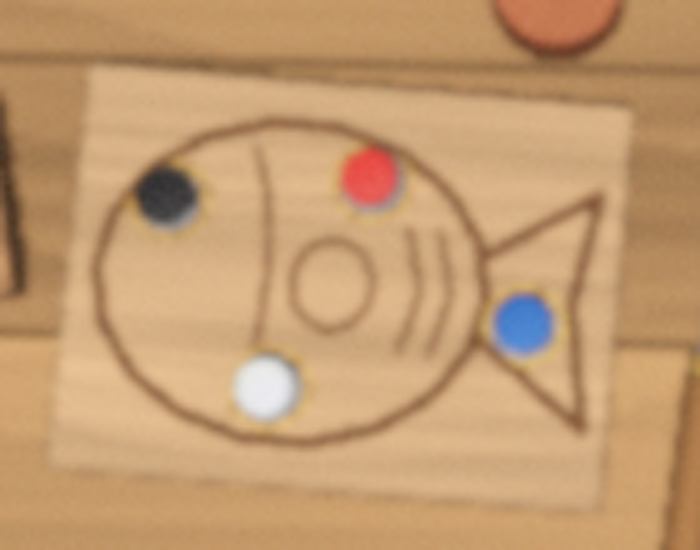

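The crop shows black at (167,194), red (371,178), blue (524,323) and white (266,387), in crop pixels. The layout matches the given stud positions, so I'll fit the panel pose.

```bash
cat > h.py <<'E'
from station import ctrl
import cv2,numpy as np
from scipy.spatial.transform import Rotation as R
from scipy.optimize import least_squares
def proj(P,c):
    k=np.array([[c["fx"],0,c["cx"]],[0,c["fy"],c["cy"]],[0,0,1]])
    return cv2.projectPoints(np.array(P,float),c["rvec"],c["tvec"],k,None)[0][:,0]
def wristcal(o):
    c=dict(ctrl.get_calibration("wrist"))
    T=np.eye(4);T[:3,:3]=R.from_rotvec(o["tool_rot"]).as_matrix();T[:3,3]=o["tool_pos"]
    W=np.linalg.inv(T@c["T_tool_cam"]);c["rvec"]=R.from_matrix(W[:3,:3]).as_rotvec();c["tvec"]=W[:3,3];return c
S=dict(black=(.035,.088),red=(.052,-.010),white=(-.052,.030),blue=(-.012,-.090))
def world(p,L):
    L=np.array(L);c,s=np.cos(p[2]),np.sin(p[2])
    return np.c_[p[0]+c*L[:,0]-s*L[:,1],p[1]+s*L[:,0]+c*L[:,1],L[:,2]]
def fit(pts,uv,c):
    f=lambda p:(proj(world(p,pts),c)-uv).ravel()
    r=least_squares(f,[.55,.1,0]);return r.x,r.fun.reshape(-1,2)
E
python3 - <<'E'
from h import *
c=ctrl.get_calibration("top")
pts=[(*S[n],.0525) for n in ("black","red","blue","white")]+[(.1,.135,.03),(.1,-.135,.03),(-.1,-.135,.03),(-.1,.135,.03)]
uv=(np.array([(167,194),(371,178),(524,323),(266,387),(93,66),(632,108),(598,508),(50,465)])+.5)/5-.5+[195,205]
for s in (slice(0,4),slice(4,8),slice(0,8)):
    p,r=fit(pts[s],uv[s],c);print(p.round(4),np.degrees(p[2]).round(2));print(r.round(1).tolist())
    for n in S: print(n,world(p,[(*S[n],.05)])[0].round(4))
o=ctrl.get_obs();print(R.from_rotvec(o["tool_rot"]).as_matrix().round(3))
E
```

```text
[ 0.544   0.1058 -0.0694] -3.98
[[-0.6, -0.0], [0.2, -0.3], [0.5, 0.3], [-0.0, -0.0]]
black [0.585  0.1912 0.05  ]
red [0.5952 0.0922 0.05  ]
white [0.4942 0.1393 0.05  ]
blue [0.5258 0.0168 0.05  ]
[ 0.5446  0.1066 -0.062 ] -3.55
[[-0.9, -1.3], [0.9, -0.9], [1.2, 1.2], [-1.2, 0.9]]
black [0.585  0.1923 0.05  ]
red [0.5959 0.0934 0.05  ]
white [0.4945 0.1398 0.05  ]
blue [0.527  0.0175 0.05  ]
[ 0.5443  0.1062 -0.0633] -3.63
[[-0.9, 0.1], [-0.1, -0.4], [0.3, -0.0], [-0.0, -0.1], [-0.7, -1.2], [1.1, -0.7], [1.3, 1.4], [-1.0, 0.9]]
black [0.5848 0.1918 0.05  ]
red [0.5955 0.0929 0.05  ]
white [0.4943 0.1394 0.05  ]
blue [0.5266 0.0171 0.05  ]
[[-0.918  0.398 -0.001]
 [ 0.398  0.918 -0.002]
 [ 0.    -0.002 -1.   ]]
```

{"method": "drive_tool", "body": {
  "moves": [0,0,0,0.035,-0.048,0,1,0,0,0,0.035,-0.048,0,1,0,0,0,0.035,-0.048,0,1,0,0,0,0.035,-0.048,0,1,0,0,0,0.035,-0.048,0,1],
  "newtons": 40
}}

```text
t: 0.72
tool_pos: [0.424, 0.3317, 0.2309]
tool_rot: [-0.637, -3.076, 0.0]
contact_force: [0.9, 0.4, 0.2]
opening: -0.0001
```

{"method": "drive_tool", "body": {
  "moves": [0,0,0,0.035,-0.048,0,1,0,0,0,0.035,-0.048,0,1,0,0,0,0.035,-0.048,0,1,0,0,0,0.022,-0.048,0,1,0,0,0,0,-0.048,0,1]
}}

```text
t: 1.35
tool_pos: [0.5511, 0.0915, 0.2306]
tool_rot: [-0.639, -3.075, 0.0]
contact_force: [1.0, -0.7, 0.3]
opening: -0.0001
```

Run:
```python
from h import *
o=ctrl.get_obs();print(o)
cv2.imwrite("pics/w1.png",ctrl.get_image("wrist")[:,:,::-1])
c=wristcal(o)
p=[.544,.1058,-.0694]
for n in S: print(n,proj(world(p,[(*S[n],.0525)]),c).round(1))
```

```text
{'t': 1.35, 'q': array([ 3.13125016e-02, -1.04308230e-01,  1.76822846e+00, -1.01136530e-04,
        1.47861423e+00, -1.12991676e+00]), 'dq': array([-0.67997015, -0.21618383,  0.20320709,  0.0017582 ,  0.02314983,
       -0.67801523]), 'effort': array([ 3.65759723e+00, -3.11927462e+01, -3.75748050e+01,  1.04549967e-02,
       -1.87946018e-02,  5.56834470e-01]), 'tool_pos': array([0.55110508, 0.09147035, 0.23058301]), 'tool_rot': array([-6.38663457e-01, -3.07507862e+00,  4.99696581e-04]), 'contact_force': array([ 1.04934211, -0.65471888,  0.31955295]), 'wrist_torque': array([ 0.0057495 , -0.0302017 ,  0.04981015]), 'opening': -7.569768222042215e-05}
black [[452.  206.4]]
red [[343.4 263.4]]
white [[349.8 125.1]]
blue [[225.5 224.2]]
```

View pics/w1.png

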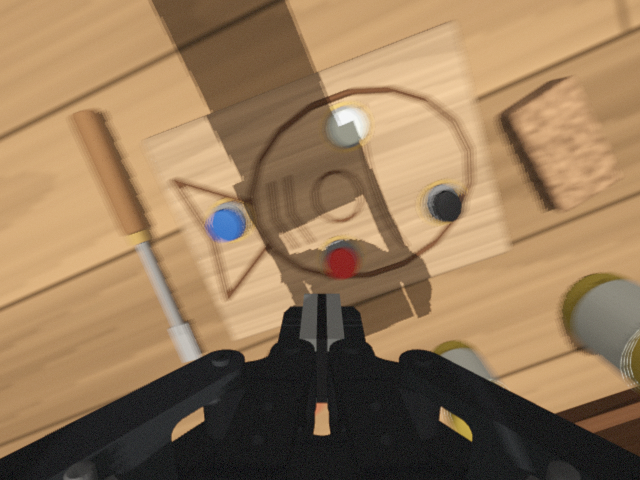

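Wrist view: red is at (342,263), white (348,126), blue (226,224) and black (444,206), all within a few pixels of the predictions (black is 8 px off). The arm was still moving. I'll go above red.

{"method": "drive_tool", "body": {
  "moves": [0,0,0,0.045,0,0,1,0,0,0,0,0,-0.05,1,0,0,0,0,0,-0.05,1,0,0,0,0,0,-0.05,1,0,0,0,0,0,-0.01,1]
}}

```text
t: 2.02
tool_pos: [0.5917, 0.0935, 0.0664]
tool_rot: [-0.636, -3.067, 0.003]
contact_force: [-0.2, -0.1, -0.3]
opening: -0.0001
```

{"method": "drive_tool", "body": {
  "moves": [0,0,0,0,0,0,1,0,0,0,0,0,-0.004,1,0,0,0,0,0,-0.004,1,0,0,0,0,0,0,1,0,0,0,0,0,0,1]
}}

```text
t: 2.65
tool_pos: [0.5957, 0.0935, 0.0638]
tool_rot: [0.638, 3.076, 0.0]
contact_force: [0.4, -0.2, 0.2]
opening: 0.0
```

Run:
```python
from h import *
o=ctrl.get_obs();print(o["tool_pos"],o["contact_force"])
cv2.imwrite("pics/w2.png",ctrl.get_image("wrist")[:,:,::-1])
c=wristcal(o)
p=[.544,.1058,-.0694]
for n in S: print(n,proj(world(p,[(*S[n],.0525)]),c).round(1))
```

```text
[0.59565049 0.09347693 0.06375706] [ 0.44414276 -0.21303029  0.216056  ]
black [[547.1 185.1]]
red [[318.9 302.6]]
white [[328.   -1.9]]
blue [[ 70.6 222.7]]
```

View pics/w2.png

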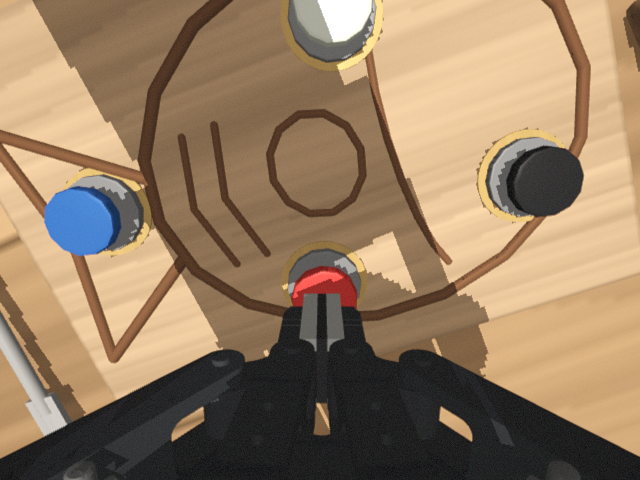

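Wrist view close up: the red head is under the fingertip at x≈323, blue is at (82,220) and black (545,181). I'm centred to within about 2 mm, so I'll press slowly.

{"method": "drive_tool", "body": {
  "moves": [0,0,0,0,0,-0.003,1,0,0,0,0,0,-0.003,1,0,0,0,0,0,-0.003,1,0,0,0,0,0,-0.002,1,0,0,0,0,0,-0.002,1]
}}

```text
t: 3.32
tool_pos: [0.5953, 0.0935, 0.0504]
tool_rot: [-0.637, -3.075, 0.0]
contact_force: [-2.9, -0.1, 3.5]
opening: -0.0003
```

{"method": "drive_tool", "body": {
  "moves": [0,0,0,0,0,-0.002,1,0,0,0,0,0,-0.0015,1,0,0,0,0,0,-0.001,1,0,0,0,0,0,-0.001,1,0,0,0,0,0,0,1]
}}

```text
t: 3.95
tool_pos: [0.5954, 0.0935, 0.0447]
tool_rot: [-0.638, -3.076, -0.0]
contact_force: [-2.0, -0.0, 3.3]
opening: 0.0002
```

{"method": "drive_tool", "body": {
  "moves": [0,0,0,0,0,-0.001,1,0,0,0,0,0,-0.0005,1,0,0,0,0,0,-0.0005,1,0,0,0,0,0,0,1,0,0,0,0,0,0,1]
}}

```text
t: 4.58
tool_pos: [0.5956, 0.0935, 0.0429]
tool_rot: [0.638, 3.076, 0.0]
contact_force: [-1.8, -0.5, 3.3]
opening: -0.0001
```

{"method": "drive_tool", "body": {
  "moves": [0,0,0,0,0,-0.0005,1,0,0,0,0,0,-0.0005,1,0,0,0,0,0,-0.0005,1,0,0,0,0,0,0,1,0,0,0,0,0,0,1]
}}

```text
t: 5.2
tool_pos: [0.5956, 0.0935, 0.0418]
tool_rot: [0.638, 3.076, 0.0]
contact_force: [-3.5, 0.5, 5.4]
opening: 0.0002
```

Run:
```python
from h import *
o=ctrl.get_obs();print(o["tool_pos"],o["contact_force"])
a=ctrl.get_image("wrist")[:,:,::-1]
cv2.imwrite("pics/w3.png",a)
cv2.imwrite("pics/w3c.png",cv2.resize(a[220:380,220:420],None,fx=3.5,fy=3.5))
```

```text
[0.59562136 0.09348784 0.04183805] [-3.4829076   0.45238077  5.36882866]
```

View pics/w3c.png

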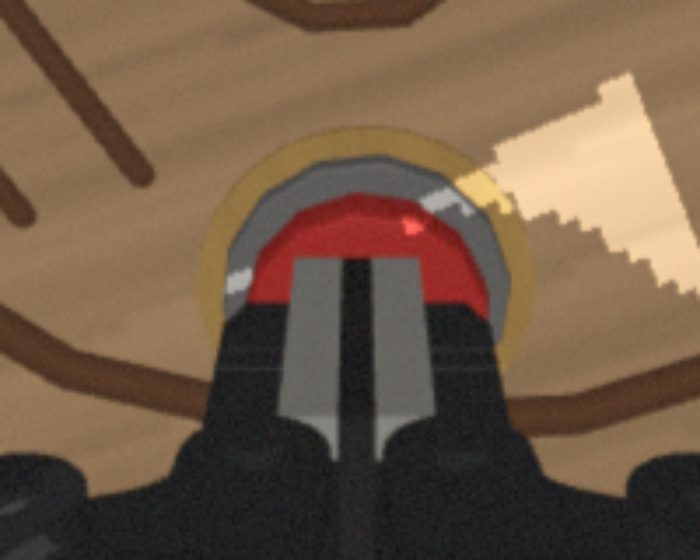

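View pics/w3.png

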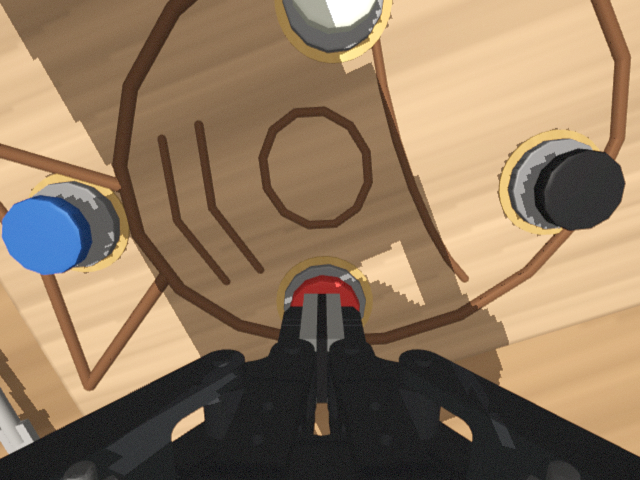

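The red head is sitting close to its washer. I'll press slightly more to confirm the washer's stiffness.

{"method": "drive_tool", "body": {
  "moves": [0,0,0,0,0,-0.0005,1,0,0,0,0,0,-0.0005,1,0,0,0,0,0,0,1,0,0,0,0,0,0,1,0,0,0,0,0,0,1]
}}

```text
t: 5.88
tool_pos: [0.5956, 0.0935, 0.0412]
tool_rot: [0.638, 3.076, -0.0]
contact_force: [-3.3, 0.2, 8.0]
opening: -0.0002
```

Red is home: force rises about 4 N/mm past contact. I'll lift and go above white.

{"method": "drive_tool", "body": {
  "moves": [0,0,0,0,0,0.01,1,0,0,0,0,0,0.05,1,0,0,0,0,0,0.05,1,0,0,0,-0.05,0.023,0,1,0,0,0,-0.051,0.022,0,1]
}}

```text
t: 6.5
tool_pos: [0.4941, 0.1389, 0.1513]
tool_rot: [0.639, 3.074, 0.002]
contact_force: [0.1, 1.3, 0.2]
opening: -0.0002
```

{"method": "drive_tool", "body": {
  "moves": [0,0,0,0,0,0,1,0,0,0,0,0,0,1,0,0,0,0,0,0,1,0,0,0,0,0,0,1,0,0,0,0,0,0,1]
}}

```text
t: 7.12
tool_pos: [0.4949, 0.1382, 0.1503]
tool_rot: [-0.639, -3.076, 0.0]
contact_force: [0.3, 0.4, -0.3]
opening: -0.0002
```

Run:
```python
from h import *
o=ctrl.get_obs();print(o["tool_pos"],o["contact_force"])
a=ctrl.get_image("wrist")[:,:,::-1]
cv2.imwrite("pics/w4.png",a)
c=wristcal(o)
p=[.544,.1058,-.0694]
for n in S: print(n,proj(world(p,[(*S[n],.0525 if n!="red" else .044)]),c).round(1))
print(proj([o["tool_pos"]],c))
```

```text
[0.4949455  0.13821662 0.15026076] [ 0.34725762  0.44045863 -0.32200589]
black [[449.1 333.5]]
red [[318.3 388.6]]
white [[323.  242.3]]
blue [[174.3 353.2]]
[[322.21064753 314.62500949]]
```

View pics/w4.png

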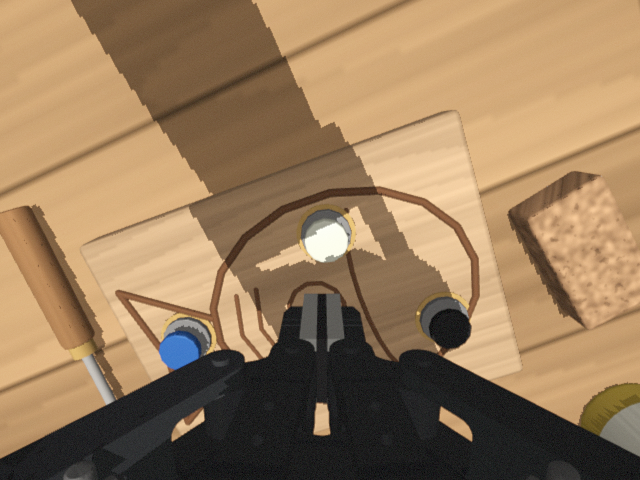

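White is at (326,239), blue (181,350) and black (449,328). I'll refine the positions by intersecting these rays with the stud-top plane.

Run:
```python
from h import *
o=ctrl.get_obs();c=wristcal(o)
Rm=R.from_rotvec(c["rvec"]).as_matrix();C=-Rm.T@c["tvec"]
for n,u,v in (("white",326,239),("blue",181,350),("black",449,328)):
    d=Rm.T@np.array([(u-c["cx"])/c["fx"],(v-c["cy"])/c["fy"],1]);print(n,(C+d*(.0525-C[2])/d[2]).round(4),world([.544,.1058,-.0694],[(*S[n],.05)]).round(4))
```

```text
white [0.4928 0.1419 0.0525] [[0.4942 0.1393 0.05  ]]
blue [0.5253 0.0223 0.0525] [[0.5258 0.0168 0.05  ]]
black [0.581  0.1924 0.0525] [[0.585  0.1912 0.05  ]]
```

{"method": "drive_tool", "body": {
  "moves": [0,0,0,-0.001,0.002,-0.04,1,0,0,0,0,0,-0.035,1,0,0,0,0,0,-0.012,1,0,0,0,0,0,-0.003,1,0,0,0,0,0,0,1]
}}

```text
t: 7.8
tool_pos: [0.4945, 0.1406, 0.0616]
tool_rot: [0.637, 3.074, 0.001]
contact_force: [0.5, -0.4, 0.6]
opening: -0.0002
```

{"method": "drive_tool", "body": {
  "moves": [0,0,0,0,0,-0.003,1,0,0,0,0,0,-0.003,1,0,0,0,0,0,-0.003,1,0,0,0,0,0,-0.002,1,0,0,0,0,0,-0.002,1]
}}

```text
t: 8.43
tool_pos: [0.4938, 0.1405, 0.0476]
tool_rot: [0.638, 3.076, 0.0]
contact_force: [-0.7, -0.5, 2.9]
opening: 0.0002
```

{"method": "drive_tool", "body": {
  "moves": [0,0,0,0,0,-0.001,1,0,0,0,0,0,-0.001,1,0,0,0,0,0,-0.001,1,0,0,0,0,0,0,1,0,0,0,0,0,0,1]
}}

```text
t: 9.05
tool_pos: [0.4937, 0.1405, 0.0444]
tool_rot: [0.638, 3.076, 0.0]
contact_force: [1.0, 1.0, 1.8]
opening: 0.0001
```

{"method": "drive_tool", "body": {
  "moves": [0,0,0,0,0,-0.001,1,0,0,0,0,0,-0.0005,1,0,0,0,0,0,-0.0005,1,0,0,0,0,0,0,1,0,0,0,0,0,0,1]
}}

```text
t: 9.68
tool_pos: [0.4937, 0.1405, 0.0425]
tool_rot: [0.638, 3.076, 0.0]
contact_force: [1.5, 1.1, 3.6]
opening: 0.0004
```

{"method": "drive_tool", "body": {
  "moves": [0,0,0,0,0,-0.0005,1,0,0,0,0,0,-0.0005,1,0,0,0,0,0,0,1,0,0,0,0,0,0,1,0,0,0,0,0,0,1]
}}

```text
t: 10.3
tool_pos: [0.4937, 0.1406, 0.0418]
tool_rot: [0.637, 3.076, 0.0]
contact_force: [0.3, 0.1, 7.0]
opening: 0.0002
```

White shows the same stiffness rise, so it is home. I'll press 0.5 mm more, lift, and go to blue.

{"method": "drive_tool", "body": {
  "moves": [0,0,0,0,0,-0.0005,1,0,0,0,0,0,0,1,0,0,0,0,0,0.01,1,0,0,0,0,0,0.05,1,0,0,0,0,0,0.05,1]
}}

```text
t: 10.92
tool_pos: [0.4915, 0.1402, 0.1503]
tool_rot: [-0.637, -3.072, 0.003]
contact_force: [0.5, 0.0, 0.7]
opening: 0.0001
```

{"method": "drive_tool", "body": {
  "moves": [0,0,0,0.016,-0.06,0,1,0,0,0,0.016,-0.06,0,1,0,0,0,0,0,0,1,0,0,0,0,0,0,1,0,0,0,0,0,0,1]
}}

```text
t: 11.55
tool_pos: [0.5246, 0.0217, 0.1502]
tool_rot: [-0.635, -3.075, -0.0]
contact_force: [0.3, 0.2, -0.1]
opening: 0.0002
```

Run:
```python
from h import *
o=ctrl.get_obs();print(o["tool_pos"],o["contact_force"])
a=ctrl.get_image("wrist")[:,:,::-1]
cv2.imwrite("pics/w5.png",a)
```

```text
[0.524636   0.02170281 0.15018355] [ 0.27036745  0.16696875 -0.06462288]
```

View pics/w5.png

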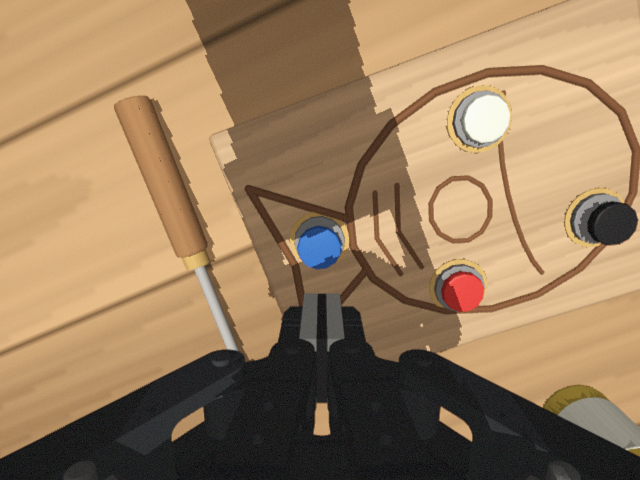

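Blue is at (320,247), nearly in line with the fingertip at x=322. White and red both sit low on their washers. I'll press blue with the same sequence.

{"method": "drive_tool", "body": {
  "moves": [0,0,0,0.001,-0.001,-0.04,1,0,0,0,0,0,-0.035,1,0,0,0,0,0,-0.012,1,0,0,0,0,0,-0.003,1,0,0,0,0,0,0,1]
}}

```text
t: 12.22
tool_pos: [0.5274, 0.0196, 0.0621]
tool_rot: [0.637, 3.074, 0.0]
contact_force: [0.6, 0.5, 0.7]
opening: 0.0001
```

{"method": "drive_tool", "body": {
  "moves": [0,0,0,0,0,-0.003,1,0,0,0,0,0,-0.003,1,0,0,0,0,0,-0.003,1,0,0,0,0,0,-0.002,1,0,0,0,0,0,-0.002,1]
}}

```text
t: 12.85
tool_pos: [0.5267, 0.0194, 0.0481]
tool_rot: [0.638, 3.076, -0.0]
contact_force: [-0.5, -0.3, 2.7]
opening: -0.0001
```

{"method": "drive_tool", "body": {
  "moves": [0,0,0,0,0,-0.001,1,0,0,0,0,0,-0.001,1,0,0,0,0,0,-0.001,1,0,0,0,0,0,0,1,0,0,0,0,0,0,1]
}}

```text
t: 13.48
tool_pos: [0.5267, 0.0194, 0.0449]
tool_rot: [0.638, 3.076, -0.0]
contact_force: [0.5, -0.4, 2.0]
opening: -0.0
```

{"method": "drive_tool", "body": {
  "moves": [0,0,0,0,0,-0.001,1,0,0,0,0,0,-0.0005,1,0,0,0,0,0,-0.0005,1,0,0,0,0,0,0,1,0,0,0,0,0,0,1]
}}

```text
t: 14.1
tool_pos: [0.5266, 0.0194, 0.0429]
tool_rot: [0.638, 3.076, -0.0]
contact_force: [1.5, -0.6, 2.2]
opening: -0.0
```

{"method": "drive_tool", "body": {
  "moves": [0,0,0,0,0,-0.0005,1,0,0,0,0,0,-0.0005,1,0,0,0,0,0,-0.0005,1,0,0,0,0,0,0,1,0,0,0,0,0,0,1]
}}

```text
t: 14.72
tool_pos: [0.5267, 0.0194, 0.0418]
tool_rot: [0.637, 3.076, -0.0]
contact_force: [0.4, -0.6, 6.1]
opening: -0.0002
```

{"method": "drive_tool", "body": {
  "moves": [0,0,0,0,0,-0.0005,1,0,0,0,0,0,0,1,0,0,0,0,0,0,1,0,0,0,0,0,0,1,0,0,0,0,0,0,1]
}}

```text
t: 15.35
tool_pos: [0.5267, 0.0194, 0.0415]
tool_rot: [0.638, 3.076, -0.0]
contact_force: [0.0, -1.4, 6.6]
opening: -0.0001
```

Blue is on its washer. I'll lift away, back towards the robot and high enough to see everything.

{"method": "drive_tool", "body": {
  "moves": [0,0,0,0,0,0.01,1,0,0,0,0,0,0.05,1,0,0,0,0,0,0.05,1,0,0,0,0,0.02,0.04,1,0,0,0,-0.04,0.02,0.02,1]
}}

```text
t: 15.98
tool_pos: [0.4873, 0.0599, 0.2135]
tool_rot: [0.638, 3.074, 0.001]
contact_force: [-0.1, 0.7, 0.0]
opening: 0.0
```

{"method": "drive_tool", "body": {
  "moves": [0,0,0,-0.03,0.02,0,1,0,0,0,0,0,0,1,0,0,0,0,0,0,1,0,0,0,0,0,0,1,0,0,0,0,0,0,1]
}}

```text
t: 16.6
tool_pos: [0.4567, 0.0791, 0.2105]
tool_rot: [-0.639, -3.075, 0.0]
contact_force: [0.1, 0.7, 0.4]
opening: -0.0002
```

Run:
```python
from h import *
o=ctrl.get_obs();print(o["tool_pos"],o["contact_force"])
a=ctrl.get_image("wrist")[:,:,::-1]
cv2.imwrite("pics/w6.png",a)
b=ctrl.get_image("side")[:,:,::-1]
cv2.imwrite("pics/s6.png",np.hstack([cv2.resize(x[190:290,220:350],None,fx=3,fy=3) for x in (cv2.imread("pics/side0.png"),b)]))
```

```text
[0.45674188 0.07906924 0.21045049] [0.06780939 0.6574869  0.35388785]
```

View pics/w6.png

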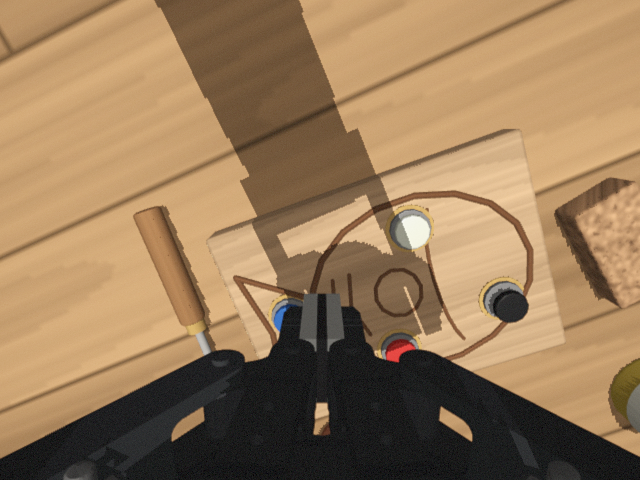

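View pics/s6.png

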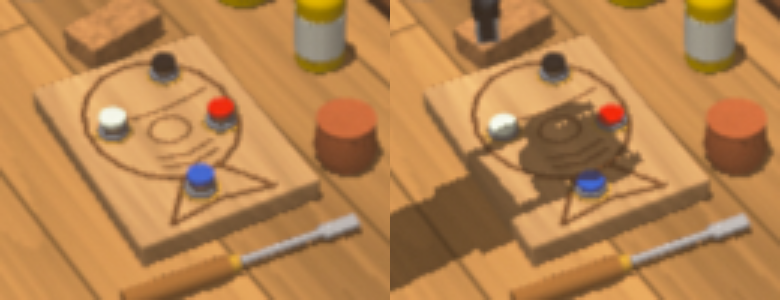

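Side view before and after: the red, white and blue heads are all lower and sit on their washers. Black, gouge, pot, block and bottle look unchanged, and the arm is clear, so I'll hand in.

```bash
python3 -c "
from station import ctrl
print(ctrl.finish_job())"
```

```text
the job is handed in; nothing more can be done
None
```

I pressed the red, white and blue studs down in that order with the shut fingertips, then lifted clear and handed the job in at about 17 s of the 48 s allowed. The hand-in reported no verdict.

- **Pressing:** each stud slid at about 2–3.5 N. The force then rose as the washer took up, at a fingertip height of about 41–42 mm. The last readings were 8.0 N (red), 7.0 N (white, then pressed 0.5 mm further) and 6.6 N (blue), well under the 25 N limit.
- **Final pictures:** before and after from the side, the three heads sit low on their washers. Black looks unchanged, and so do the gouge, pot, sanding block and the bottle in view. The mug, tin and mallet I did not check again in pictures, but the arm stayed well above them.
- **Disagreements:**
  - Top and wrist camera positions differed by 3–5.5 mm, largest for blue. I used values in between, well inside the 28 mm heads.
  - The washers took up 1–2 mm lower than the nominal 44 mm on the tool's height reading, the same for all three, so I read this as a height offset.
  - Blue's last 0.5 mm raised the force only 0.5 N, less than the washer figure predicts. It ended at the same height as the others.

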